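Refit the access cover of a bench instrument and hold it pressed

ROBOT

A 7-joint arm with a two-finger parallel gripper is mounted at the origin on a cart in front of the work surface, level with it; the furniture and walls round the work are solid. World frame = base frame: x ahead of the robot, y to its left, z up, the work surface at z = 0. Lengths are in m, angles in rad, forces in N, time in s.
With the tool pointing down it reaches from about 0.4 to 0.875 m from the base axis. Payload 6.5 kg.
Tool frame: the origin (TCP) lies midway between the tips of the shut fingers; the grasp point (between the pads) lies 19 mm behind it; z points along the fingers, y is the line along which they close (so a half turn about z gives the same grasp; the last joint's range is limited). The gripper opens to 85 mm and grips with 20 to 120 N. Pads are 22 mm wide; open, the fingers measure 114 mm over their backs; the gripper's body (76 mm by 85 mm) begins 54 mm behind the grasp point. The pads swing forward as they close: fully open they stand 13 mm farther back than shut.
Start: joints at [-1.259, 0.536, -0.004, 1.538, 0.003, 1.067, -0.071], TCP at [0.24, 0.604, 0.231] pointing down, gripper open.
Joint ranges: [-2.7, 2.7], [-0.37, 2.16], [-1.27, 1.26], [0.24, 2.4], [-1.31, 4.45], [0.19, 1.91], [-2.76, 2.76]. Speed limits (rad/s): [2.39, 2.39, 3.14, 3.14, 3.14, 3.14, 3.14].

INTERFACE

Orientations are given as a rotation vector (axis times angle).
In Python, from workcell import robot gives the robot as it stands.
- The arm moves only by the tool drive_tool, never from a script. Its argument "targets" is a list of rows, each a list of 7 numbers: the turn, a rotation vector about the tool's x, y, z as a fraction of full scale, then the shift along the tool's x, y, z as a fraction of full scale, then the opening, from -1 (shut) to 1 (fully open). In form: [[ax, ay, az, x, y, z, gripper], ...]. A call has 1 to 5 rows; each row is the pose to reach, as a shift and turn from the pose commanded when the call began, along the tool's axes at that moment, turning the shorter way round; what a row does not reach only later rows make up. Full scale, the value 1, is 0.1 m for a shift and 180 degrees for a turn. A row lasts 1/8 s, in which the tool goes at most 62.5 mm and 10.7 degrees, less where a joint would pass 70% of its speed; a pose out of reach is approached as far as the arm can. A call with a number of a shift or a turn outside -1 to 1 is refused whole. A call with a gripper value outside its range is refused whole. The fingers move at their own pace and stop on an object; "force" is the grip in N (left out, the last holds). Time passes only in rows, so rows that repeat a pose let the fingers close. It gives the time, the measured TCP pose, the force, the opening and the grip force at its end, in the units of the state.
- robot.get_state(): the state, without advancing time (a new reading comes with each control period).
- robot.snapshot(name): name is "side" or "top" or "wrist"; returns the picture (480x640x3 uint8, blue, green, red); there is no depth.
- robot.camera_params(name): a dict with "K" (3x3 intrinsics, pixels), "D" ([k1, k2, p1, p2, k3] as OpenCV has them; the pictures are not rectified), "rvec" (rotation vector, rad) and "tvec" (3), from world to camera coordinates, as OpenCV has them. Camera axes: x right, y down, z forward; pixel columns grow to the right and rows downward; lengths in m; the calibration is good to about 2 mm. A picture is of the moment at which its call begins: read the wrist's pose just before it. camera_params takes no time and is no camera call; for the wrist camera it gives the pose at the moment of the call.
- robot.sign_off(): hands the job in; it is judged then, once.
The state is a dict: "t": time; "q": joint angles; "qd": joint speeds; "joint_efforts": joint torques, N m; "position": TCP position; "ee_rot": TCP orientation; "contact_force": force on the tool from outside, world axes, zero at the start; "ft_torque": the same for the moment, N m; "opening": opening from 0.0 (shut) to 1.0 (fully open); "grasp_force": force on a finger pad.
Only numpy, scipy, OpenCV 4.12 (cv2) and the standard library are available. Lean on these libraries where they do the work, as an engineer would, in place of code of your own. Each camera call takes 0.05 s, during which the arm holds its last target. There are 200 camera calls.

TASK

Refit the instrument's access cover: lift it by its bow handle, lower it over the fastener and the two locating pins until it rests flat on the sealing strip, then turn the fastener's winged head a quarter turn clockwise (seen from above) until the groove on it lines up with the two index marks on the cover. Then press the cover down with the gripper's fingers against the springy seal until it is home on the metal rim, and finish while still holding it pressed. Do not disturb the glassware and the jar near by.

Things in the scene. Friction and masses are not known exactly. Their poses are not given: they have to be found in the camera images.
- cover: Access cover: loose aluminium plate 90 (x) x 160 (y) x 6 mm, about 0.35 kg, flat on the bench, handle up, z up. Origin: centre of its underside. Two round 13 mm holes for the pins at x, y = +32, +66 and -32, -66 mm; a slot 22 (x) x 42 (y) mm at y = -42 mm; a bow handle at y = +25 mm. Two dark index marks along x on the top face, one either side of the slot.
- cover_handle (a point): Centre of the cover's handle bar, 25 mm to +y of the plate's centre, 24 mm above the plate's top face (30 mm above its underside). The bar lies along the cover's x: 56 mm long, 10 mm thick (y), 20 mm high, open below (20 mm) for 36 mm between its two end posts. Axes as the cover's.
- cover_slot (a point): Centre of the cover's slot, level with the plate's underside; axes as the cover's. With the cover in place it lies on the fastener's axis.
- seat (a point): Centre of the instrument housing's metal rim, 50 mm above the bench. Fixed grey box 100 (x) x 170 (y) x 50 mm, z up, open well on top. Two 10 mm steel pins with tapered ends stand 12 mm above the rim at x, y = +32, +66 and -32, -66 mm from here. The cover fits one way round only: its axes along these axes, its plate centre over this point.
- seal_top (a point): Centre of the top of the springy rubber sealing strip, a frame 83 x 112 mm round the well, 5 mm above the rim when free. It gives 1 mm per 2.4 N: the cover's weight alone sinks it 1 to 2 mm; about 9 N more presses the cover right down on to the metal rim.
- fastener_head (a point): Grip point on the fastener's upright axis, 34 mm above the rim, 42 mm to -y of the seat. The head is an upright flat wing 9 mm thick, 32 mm long, from 13.5 to 42 mm above the rim, with a dark groove along its top; the resting cover's top face is 10 mm above the rim. Axes turn with the head: wing's length along y, flat faces along x.
- fastener (a joint): Turn of the fastener's head (rad), growing clockwise seen from above; friction 0.06 N m holds it. 0 = wing along the housing's y, in line with the cover's slot; 1.571 = wing across the slot, groove in line with the index marks. Starts at 0.05 to 0.25, where the slot still passes over it. No stop at 1.571 (range -0.3 to 2.2).
- beaker: small glass beaker 56x61x68 mm, bystander, origin under its centre
- jar: sample jar with black lid 55x55x82 mm, bystander, origin under its centre
- flask: conical flask 61x61x99 mm, bystander, origin under its centre
- petri: glass petri dish 93x93x16 mm, bystander, origin under its centre

How it is judged:
By the outcome, as a careful person would: the job done as asked, in the order asked, and still so for the second after the job is handed in, while the arm keeps its last pose, push and grip.
It also fails if it takes over 51 s, if anything falls off the work surface, if the arm or the gripper's body presses on something with over 40 N, if the wrist force passes 120 N, or if a joint passes its speed limit or range.

## Working session

There is one attempt and no reset: what is moved stays moved. The work goes in short steps, Python scripts to look and compute and a tool call to move; the robot and the scene stay as the last step left them, time stands still between calls to the robot, and variables do not carry over. Pictures are saved under pics/ and viewed, at most 10 in all, crops included, and the job is handed in when it is done.

Besides the shell and the picture viewer there is one more tool, called after "Call:" by a JSON object that holds its "fn" and its "kwargs". drive_tool: Moves the arm, as the interface text tells. Its arguments: {"type":"object","properties":{"targets":{"type":"array","items":{"type":"array","items":{"type":"number"}}},"force":{"type":"number"}},"required":["targets"]}

```bash
mkdir -p pics; cat > h.py <<'E'
import numpy as np, cv2
from workcell import robot
from scipy.spatial.transform import Rotation as R
def cam(n):
    c=robot.camera_params(n); return [np.array(c[k],float) for k in("K","D","rvec","tvec")]
def ray(n,px,c=None):
    K,D,r,t=c or cam(n); u=cv2.undistortPoints(np.array(px,float).reshape(-1,1,2),K,D).reshape(-1,2)
    M=cv2.Rodrigues(r)[0]; d=np.c_[u,np.ones(len(u))]@M
    return -M.T@t.ravel(), d
def onz(n,px,z,c=None):
    o,d=ray(n,px,c); z=np.broadcast_to(z,len(d)); return o+d*((z-o[2])/d[:,2])[:,None]
def proj(n,P,c=None):
    K,D,r,t=c or cam(n); return cv2.projectPoints(np.array(P,float).reshape(-1,1,3),r,t,K,D)[0].reshape(-1,2)
def snap(n,f):
    im=robot.snapshot(n); cv2.imwrite("pics/"+f,im); return im
def tool(dw):  # world shift -> tool axes, full-scale units
    s=robot.get_state(); return R.from_rotvec(s["ee_rot"]).inv().apply(dw)/0.1
E
python3 - <<'E'
from h import *
s=robot.get_state()
for k in s: print(k,np.round(s[k],3))
print(R.from_rotvec(s["ee_rot"]).as_matrix().round(3))
for n in("top","side"):
    snap(n,n+"0.png"); c=cam(n); print(n,ray(n,[[320,240]],c))
E
```

```text
t 0.0
q [-1.259  0.537 -0.004  1.539  0.003  1.067 -0.071]
qd [ 0.    -0.    -0.001 -0.     0.     0.002  0.   ]
joint_efforts [ 0.0000e+00 -5.8341e+01  1.0480e+00 -2.5911e+01  1.2000e-02  9.0000e-03
  0.0000e+00]
position [0.24  0.604 0.23 ]
ee_rot [-5.900e-01 -3.086e+00  3.000e-03]
contact_force [ 0.175 -0.47  -0.279]
ft_torque [-0.038  0.059 -0.006]
grasp_force 0.0
opening 1.001
[[-0.93   0.369 -0.001]
 [ 0.369  0.93  -0.002]
 [-0.    -0.002 -1.   ]]
top (array([ 0.44251171, -0.21779413,  1.04007888]), array([[ 0.1766629 , -0.04211651, -0.9834945 ]]))
side (array([0.26911569, 0.45131422, 0.73817939]), array([[ 0.33389587, -0.68293919, -0.65002038]]))
```

View pics/top0.png

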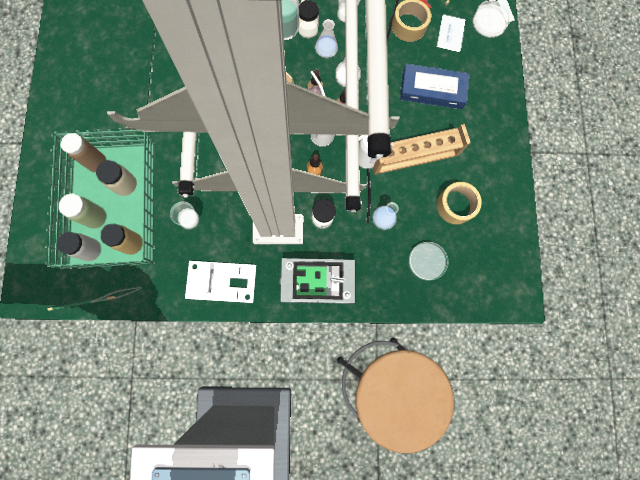

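View pics/side0.png

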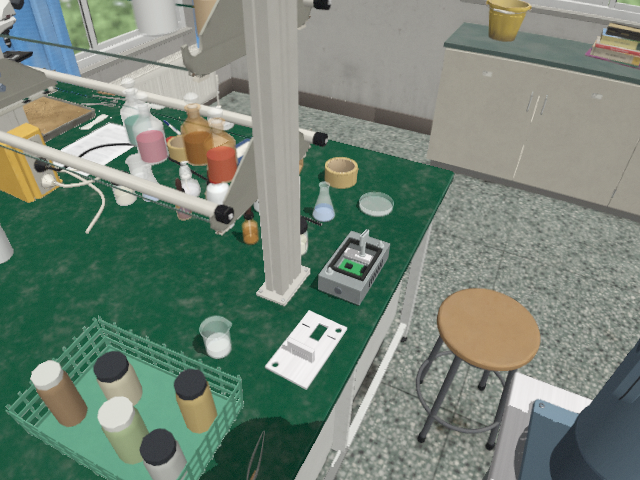

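The top view shows the cover near (221,282) with its slot to the right, and the housing near (318,281) with its fastener at (337,281). A post base sits at (278,230), with glassware at (186,215), (323,213), (385,216) and (428,260). The side view agrees: the cover is at (307,350), the housing at (355,265), and the wing's top is near (363,235).

```bash
python3 - <<'E'
from h import *
im=cv2.imread("pics/top0.png"); c=cam("top")
hsv=cv2.cvtColor(im,cv2.COLOR_BGR2HSV)
for nm,(x0,y0,x1,y1),lo,hi,z in(("cover",(170,250,268,315),(0,0,205),(180,40,255),.006),("house",(268,250,370,312),(0,0,90),(180,50,225),.05)):
    m=np.zeros(im.shape[:2],np.uint8); m[y0:y1,x0:x1]=cv2.inRange(hsv,lo,hi)[y0:y1,x0:x1]
    k=max(cv2.findContours(m,0,1)[0],key=cv2.contourArea)
    b=cv2.boxPoints(cv2.minAreaRect(k)); P=onz("top",b,z,c)
    print(nm,b.round(1).tolist(),P[:,:2].round(4).tolist(),"ctr",P.mean(0).round(4),"sides",np.linalg.norm(np.diff(P,axis=0),axis=1).round(4))
    for i in range(4):
        e=P[(i+1)%4]-P[i]; print("  edge deg",np.degrees(np.arctan2(e[1],e[0])).round(2))
print("others z0",onz("top",[[303,230],[253,243],[303,243],[323,220],[385,222],[428,262],[186,222]],0,c)[:,:2].round(3).tolist())
cr=im[190:315,165:365]; cv2.imwrite("pics/topcrop.png",cv2.resize(cr,None,fx=4,fy=4,interpolation=cv2.INTER_CUBIC))
E
```

```text
cover [[184.6999969482422, 298.3999938964844], [187.0, 260.20001220703125], [255.60000610351562, 264.29998779296875], [253.3000030517578, 302.5]] [[0.4839, 0.0558], [0.5746, 0.0558], [0.5669, -0.1082], [0.4762, -0.1057]] ctr [ 0.5254 -0.0256  0.006 ] sides [0.0907 0.1643 0.0907]
  edge deg -0.01
  edge deg -92.69
  edge deg 178.42
  edge deg 87.29
house [[279.5, 301.79998779296875], [280.3999938964844, 257.6000061035156], [354.8999938964844, 259.1000061035156], [354.0, 303.29998779296875]] [[0.4771, -0.1696], [0.5778, -0.1693], [0.5767, -0.3411], [0.4755, -0.3384]] ctr [ 0.5268 -0.2546  0.05  ] sides [0.1007 0.1718 0.1012]
  edge deg 0.17
  edge deg -90.38
  edge deg 178.46
  edge deg 89.47
others z0 [[0.654, -0.221], [0.62, -0.1], [0.621, -0.221], [0.679, -0.269], [0.677, -0.423], [0.579, -0.527], [0.669, 0.066]]
```

View pics/topcrop.png

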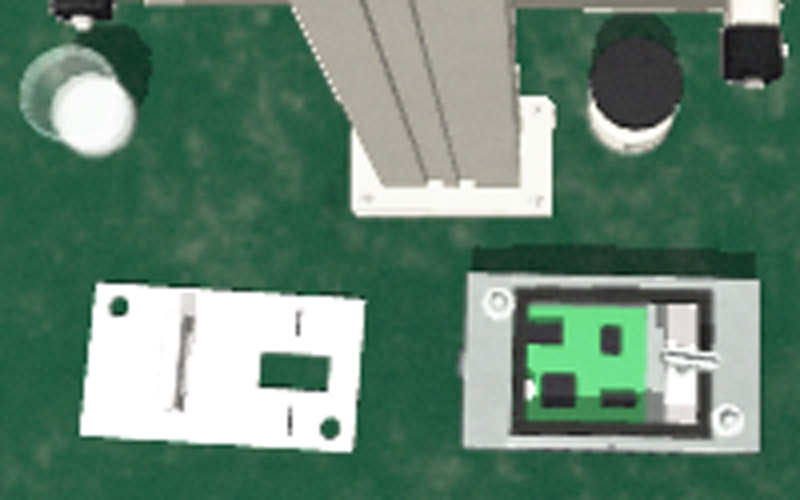

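The crop confirms it: cover holes at image (195,267) and (247,297), pins at (289,265) and (347,294). The cover and housing have nearly the same orientation. Next I'll locate the rod ends overhead and refine the holes and pins.

```bash
python3 - <<'E'
from h import *
ct,cs=cam("top"),cam("side")
def tri(a,b):
    o1,d1=ray("top",[a],ct);o2,d2=ray("side",[b],cs)
    A=np.c_[d1[0],-d2[0]];s=np.linalg.lstsq(A,o2-o1,rcond=None)[0]
    p,q=o1+s[0]*d1[0],o2+s[1]*d2[0];return ((p+q)/2).round(3),np.linalg.norm(p-q).round(3)
for a in([186,188],[353,203],[379,145]):
    for b in([228,213],[320,138],[322,3]): print(a,b,*tri(a,b))
im=cv2.imread("pics/top0.png")
# bottle tops
print("basket bottle", tri([75,143],[47,373]), tri([118,232],[192,383]), "beaker",tri([186,215],[216,335]))
def sub(t,off=(165,190)): return [off[0]+t[0]/4-.4,off[1]+t[1]/4-.4]
H=onz("top",[sub((119,307)),sub((330,428))],.006,ct); print("holes",H.round(4),np.linalg.norm(H[0]-H[1]))
Pn=onz("top",[sub((498,303)),sub((728,419))],.06,ct); print("pins",Pn.round(4),np.linalg.norm(Pn[0]-Pn[1]))
Pn=onz("top",[sub((498,303)),sub((728,419))],.05,ct); print("pins at rim",Pn.round(4))
a0=np.degrees(np.arctan2(132,64))
for X in(H,Pn): d=X[0]-X[1]; print("mid",X.mean(0).round(4),"yaw",np.degrees(np.arctan2(d[1],d[0]))-a0)
W=onz("top",[sub((668,357)),sub((715,362))],.092,ct);print("wing ends",W.round(4))
E
```

```text
[186, 188] [228, 213] [ 0.665 -0.011  0.289] 0.006
[186, 188] [320, 138] [ 0.575 -0.067  0.44 ] 0.095
[186, 188] [322, 3] [ 0.559 -0.103  0.604] 0.029
[353, 203] [228, 213] [ 0.787 -0.291  0.05 ] 0.176
[353, 203] [320, 138] [ 0.646 -0.309  0.288] 0.0
[353, 203] [322, 3] [ 0.597 -0.267  0.557] 0.051
[379, 145] [228, 213] [ 0.956 -0.414 -0.096] 0.078
[379, 145] [320, 138] [ 0.723 -0.372  0.259] 0.089
[379, 145] [322, 3] [ 0.647 -0.31   0.549] 0.002
basket bottle (array([0.821, 0.294, 0.12 ]), np.float64(0.002)) (array([0.621, 0.186, 0.099]), np.float64(0.004)) beaker (array([0.677, 0.056, 0.039]), np.float64(0.0))
holes [[ 0.56    0.0374  0.006 ]
 [ 0.4899 -0.0907  0.006 ]] 0.14605290219216305
pins [[ 0.559  -0.1899  0.06  ]
 [ 0.495  -0.3206  0.06  ]] 0.14552243653212915
pins at rim [[ 0.5602 -0.1897  0.05  ]
 [ 0.4955 -0.3217  0.05  ]]
mid [ 0.5249 -0.0267  0.006 ] yaw -2.7858556781852926
mid [ 0.5279 -0.2557  0.05  ] yaw -0.2354586417273552
wing ends [[ 0.5267 -0.2844  0.092 ]
 [ 0.5243 -0.3102  0.092 ]]
```

Call:
{"fn": "drive_tool", "kwargs": {"targets": [[0,0,0,-0.33,-0.31,0,1],[0,0,0,-0.66,-0.62,0,1],[0,0,0,-1,-0.93,0,1]]}}

```text
t: 0.48
position: [0.2988, 0.4793, 0.2309]
ee_rot: [-0.589, -3.086, 0.001]
contact_force: [0.4, 0.3, 1.1]
opening: 1.001
grasp_force: 0.0
```

Call:
{"fn": "drive_tool", "kwargs": {"targets": [[0,0,0,-0.33,-0.31,0,1],[0,0,0,-0.66,-0.62,0,1],[0,0,0,-1,-0.93,0,1]]}}

```text
t: 0.85
position: [0.3574, 0.3559, 0.2311]
ee_rot: [-0.59, -3.086, 0.001]
contact_force: [0.7, -0.1, -0.1]
opening: 1.002
grasp_force: 0.0
```

Call:
{"fn": "drive_tool", "kwargs": {"targets": [[0,0,0,-0.33,-0.31,0,1],[0,0,0,-0.66,-0.62,0,1],[0,0,0,-1,-0.93,0,1]]}}

```text
t: 1.23
position: [0.4159, 0.2327, 0.2312]
ee_rot: [-0.589, -3.086, 0.0]
contact_force: [0.8, 0.2, 0.8]
opening: 0.996
grasp_force: 0.0
```

Call:
{"fn": "drive_tool", "kwargs": {"targets": [[0,0,0,-0.31,-0.3,0,1],[0,0,0,-0.63,-0.6,0,1],[0,0,0,-0.945,-0.89,0,1]]}}

```text
t: 1.6
position: [0.4709, 0.1151, 0.2312]
ee_rot: [-0.59, -3.085, 0.0]
contact_force: [1.4, 0.5, -0.2]
opening: 0.998
grasp_force: 0.0
```

Call:
{"fn": "drive_tool", "kwargs": {"targets": [[0,0,-0.05,-0.31,-0.3,0.2,1],[0,0,-0.1,-0.63,-0.6,0.4,1],[0,0,-0.105,-0.945,-0.89,0.6,1],[0,0,-0.105,-0.945,-0.89,0.6,1]]}}

```text
t: 2.1
position: [0.5253, -0.005, 0.1697]
ee_rot: [-0.084, -3.138, 0.004]
contact_force: [-0.6, 0.5, -0.4]
opening: 1.004
grasp_force: 0.0
```

```bash
python3 - <<'E'
from h import *
s=robot.get_state(); print(s["t"],s["position"],R.from_rotvec(s["ee_rot"]).as_matrix().round(3))
c=cam("wrist"); snap("wrist","w1.png")
np.savez("w1.npz",*c)
a=np.radians(-2.8);M=np.array([[np.cos(a),-np.sin(a)],[np.sin(a),np.cos(a)]])
L=np.array([[32,66],[-32,-66],[28,25],[-28,25],[0,-42]])/1e3
P=np.c_[L@M.T+[.5249,-.0267],[.006,.006,.04,.04,.006]]
print(proj("wrist",P,c).round(0).tolist())
E
```

```text
2.1 [ 0.5252651  -0.00500185  0.16970836] [[-0.999  0.054 -0.003]
 [ 0.054  0.999 -0.002]
 [ 0.003 -0.002 -1.   ]]
[[366.0, 252.0], [186.0, 170.0], [312.0, 265.0], [312.0, 184.0], [222.0, 213.0]]
```

View pics/w1.png

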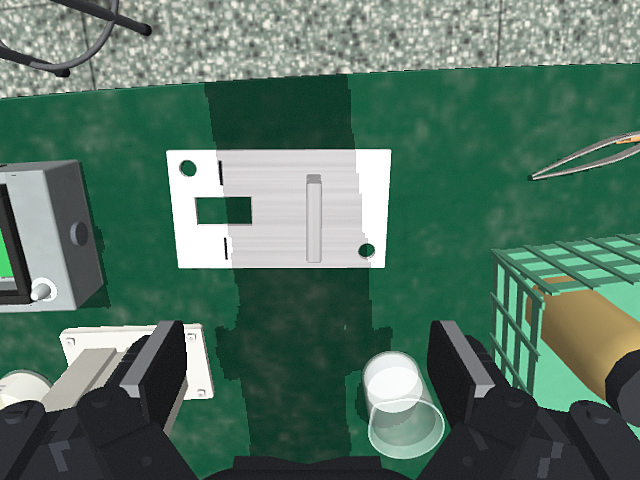

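The wrist picture shows the cover where I expected it. Its holes are at (188,168) and (366,250), and the bar top is centred at about (314,219).

```bash
python3 - <<'E'
from h import *
im=cv2.imread("pics/w1.png"); z=np.load("w1.npz"); c=[z[k] for k in z.files]
g=cv2.cvtColor(im,cv2.COLOR_BGR2HSV); m=cv2.inRange(g,(35,60,0),(95,255,160))
H=[]
for x,y in((366,250),(188,168)):
    mm=m[y-14:y+14,x-14:x+14]; n,l,st,ce=cv2.connectedComponentsWithStats(mm)
    i=l[14,14]; print(st[i],ce[i]); H.append(ce[i]+[x-14,y-14])
H=np.array(H); P=onz("wrist",H,.006,c); d=P[0]-P[1]
print(P.round(4),np.linalg.norm(d),"mid",P.mean(0),"yaw",np.degrees(np.arctan2(d[1],d[0]))-np.degrees(np.arctan2(132,64)))
B=onz("wrist",[[314.5,180],[314.5,263]],.04,c); print("bar",B.round(4),B.mean(0),"slot",onz("wrist",[[224,210]],.003,c))
E
```

```text
[  7   8  15  13 157] [14.03184713 13.9044586 ]
[  7   7  15  15 186] [14.11827957 13.91935484]
[[ 0.558   0.0381  0.006 ]
 [ 0.4881 -0.0891  0.006 ]] 0.14506261341366422 mid [ 0.52306999 -0.02549911  0.006     ] yaw -2.9320320374680975
bar [[ 0.4954  0.0012  0.04  ]
 [ 0.5528 -0.0016  0.04  ]] [ 5.24118795e-01 -1.83509978e-04  4.00000000e-02] slot [[ 0.52156044 -0.06732362  0.003     ]]
```

Call:
{"fn": "drive_tool", "kwargs": {"targets": [[0,0,0,0.008,0.047,0.33,0],[0,0,0,0.008,0.047,0.66,0],[0,0,0,0.008,0.047,0.95,0]]}}

```text
t: 2.52
position: [0.5249, 0.0058, 0.0757]
ee_rot: [0.072, 3.141, 0.002]
contact_force: [0.1, 0.3, -0.7]
opening: 0.501
grasp_force: 0.0
```

Call:
{"fn": "drive_tool", "kwargs": {"targets": [[0,0,0,0,0,0.25,0],[0,0,0,0,0,0.45,0],[0,0,0,0,0,0.6,0],[0,0,0,0,0,0.6,0],[0,0,0,0,0,0.6,0]]}}

```text
t: 3.15
position: [0.5257, 0.0041, 0.017]
ee_rot: [0.075, 3.14, 0.0]
contact_force: [-0.1, 0.9, -0.0]
opening: 0.499
grasp_force: 0.0
```

Call:
{"fn": "drive_tool", "kwargs": {"targets": [[0,0,0,0,-0.044,0.03,0],[0,0,0,0,-0.044,0.03,-0.4],[0,0,0,0,-0.044,0.03,-1],[0,0,0,0,-0.044,0.03,-1],[0,0,0,0,-0.044,0.03,-1]], "force": 60}}

```text
t: 3.78
position: [0.5251, -0.0007, 0.0136]
ee_rot: [0.076, 3.14, 0.0]
contact_force: [-0.8, -1.0, 6.2]
opening: 0.101
grasp_force: 59.6
```

Call:
{"fn": "drive_tool", "kwargs": {"targets": [[0,0,0,0,0,0,-1],[0,0,0,0,0,0,-1],[0,0,0,0,0,0,-1]]}}

```text
t: 4.15
position: [0.5251, -0.0007, 0.0136]
ee_rot: [0.075, 3.14, 0.0]
contact_force: [-1.9, -0.3, 6.2]
opening: 0.107
grasp_force: 59.6
```

```bash
python3 - <<'E'
from h import *
c=cv2.imread("pics/side0.png")[225:395,255:400]; cv2.imwrite("pics/sc.png",cv2.resize(c,None,fx=3.5,fy=3.5,interpolation=cv2.INTER_CUBIC))
c=cv2.imread("pics/top0.png")[250:310,275:360]; cv2.imwrite("pics/tc.png",cv2.resize(c,None,fx=8,fy=8,interpolation=cv2.INTER_CUBIC))
E
```

```text
(no output)
```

View pics/sc.png

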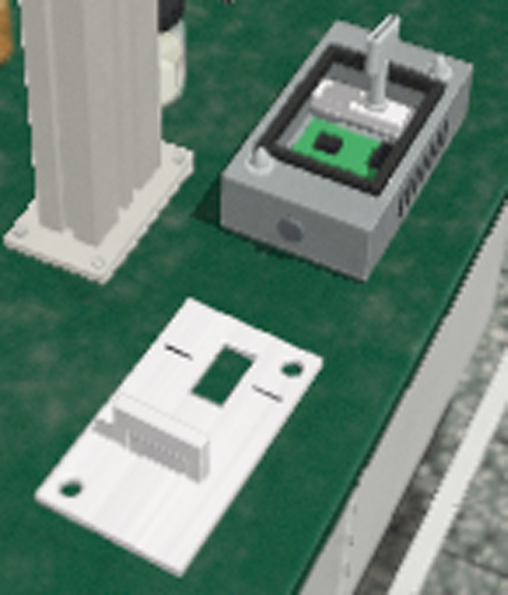

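View pics/tc.png

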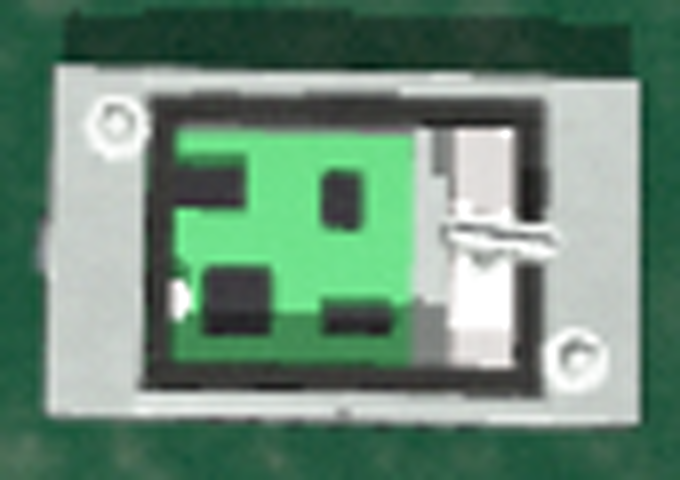

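The side crop shows the pins at about (260,157) and (440,68), and the holes at (70,488) and (292,369). The top crop shows the pins at (116,125) and (577,355). From both views I'll work out the shift from holes to pins.

```bash
python3 - <<'E'
from h import *
f=lambda pts,o,s:[[o[0]+(x+.5)/s-.5,o[1]+(y+.5)/s-.5] for x,y in pts]
a0=np.degrees(np.arctan2(132,64))
for n,pp,hp in(("side",f([(260,157),(440,68)],(255,225),3.5),f([(70,488),(292,369)],(255,225),3.5)),
             ("top",f([(116,125),(577,355)],(275,250),8),f([(119,307),(330,428)],(165,190),4))):
    P=onz(n,pp,.056);H=onz(n,hp,.005)
    for X in(H,P):
        d=X[0]-X[1]; print(n,X.mean(0).round(4),"len",np.linalg.norm(d).round(4),"yaw",(np.degrees(np.arctan2(d[1],d[0]))-a0).round(2))
    print("shift",(P.mean(0)-H.mean(0)).round(4))
E
```

```text
side [ 0.5238 -0.0241  0.005 ] len 0.1465 yaw -3.08
side [ 0.5256 -0.2525  0.056 ] len 0.1452 yaw -1.68
shift [ 0.0018 -0.2284  0.051 ]
top [ 0.525  -0.0265  0.005 ] len 0.1462 yaw -2.79
top [ 0.528  -0.2555  0.056 ] len 0.1461 yaw 0.01
shift [ 0.0031 -0.2289  0.051 ]
```

Call:
{"fn": "drive_tool", "kwargs": {"targets": [[0,0,0,0,0,-0.1,-1],[0,0,0,0,0,-0.3,-1],[0,0,0,0,0,-0.55,-1],[0,0,0,0,0,-0.8,-1],[0,0,0,0,0,-1,-1]]}}

```text
t: 4.78
position: [0.5246, -0.0005, 0.1143]
ee_rot: [-0.075, -3.141, -0.0]
contact_force: [-0.3, 0.3, -4.6]
opening: 0.11
grasp_force: 58.8
```

Call:
{"fn": "drive_tool", "kwargs": {"targets": [[0,0,0,-0.01,-0.2,-0.2,-1],[0,0,0,-0.02,-0.45,-0.2,-1],[0,0,0,-0.04,-0.7,-0.2,-1],[0,0,0,-0.05,-0.9,-0.2,-1],[0,0,0,-0.05,-1,-0.2,-1]]}}

```text
t: 5.4
position: [0.5245, -0.1019, 0.1333]
ee_rot: [-0.077, -3.14, 0.0]
contact_force: [-0.9, 0.4, -4.4]
opening: 0.104
grasp_force: 58.8
```

Call:
{"fn": "drive_tool", "kwargs": {"targets": [[0,0,-0.003,-0.02,-0.28,0,-1],[0,0,-0.006,-0.04,-0.58,0,-1],[0,0,-0.012,-0.07,-0.85,0,-1],[0,0,-0.012,-0.07,-1,0,-1],[0,0,-0.012,-0.07,-1,0,-1]]}}

```text
t: 6.02
position: [0.5269, -0.2014, 0.1331]
ee_rot: [-0.019, -3.141, -0.0]
contact_force: [0.7, 0.1, -4.2]
opening: 0.103
grasp_force: 58.8
```

```bash
python3 - <<'E'
from h import *
s=robot.get_state(); print(s["position"].round(4) if hasattr(s["position"],'round') else s["position"],R.from_rotvec(s["ee_rot"]).as_matrix().round(4),s["contact_force"],s["ft_torque"])
np.savez("w2.npz",*cam("wrist"));snap("wrist","w2.png"); snap("top","t2.png"); snap("side","s2.png")
a,b=cv2.imread("pics/w2.png"),cv2.imread("pics/t2.png")[220:320,230:370]
b=cv2.resize(b,(400,286)); s=cv2.resize(cv2.imread("pics/s2.png")[180:330,260:420],(400,300))
v=np.zeros((600,800,3),np.uint8); v[:300,:400]=cv2.resize(a,(400,300)); v[300:586,:400]=b; v[:300,400:]=s; cv2.imwrite("pics/m2.png",v)
E
```

```text
[ 0.5269 -0.2014  0.1331] [[-9.999e-01  1.190e-02 -7.000e-04]
 [ 1.190e-02  9.999e-01  1.000e-04]
 [ 7.000e-04  1.000e-04 -1.000e+00]] [ 0.68977458  0.11678126 -4.19961215] [0.13205831 0.02430343 0.02405851]
```

View pics/m2.png

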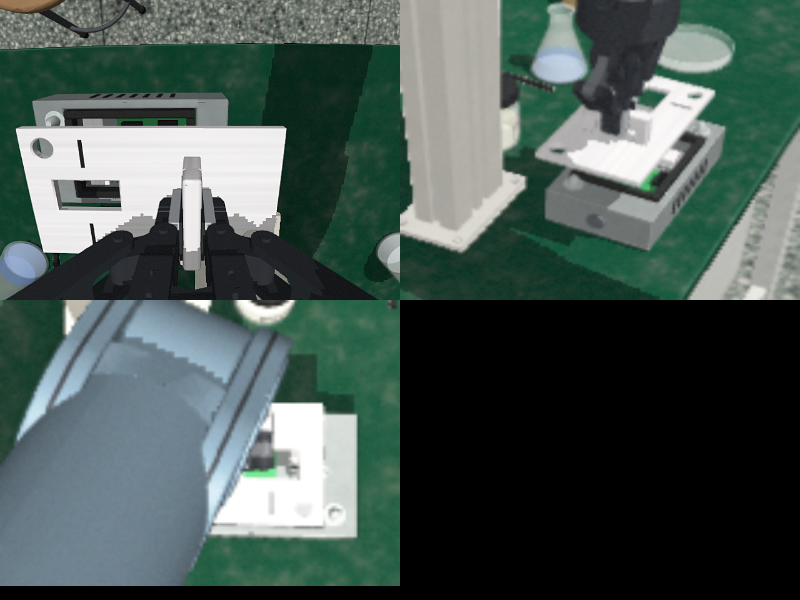

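The composite shows the cover held level over the housing. In the wrist view one pin is visible at about (88,190) and the cover's matching hole at about (66,236). I'll zoom in on that.

```bash
python3 - <<'E'
import cv2
c=cv2.imread("pics/w2.png")[140:290,0:200]; cv2.imwrite("pics/w2c.png",cv2.resize(c,None,fx=4,fy=4,interpolation=cv2.INTER_CUBIC))
E
```

```text
(no output)
```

View pics/w2c.png

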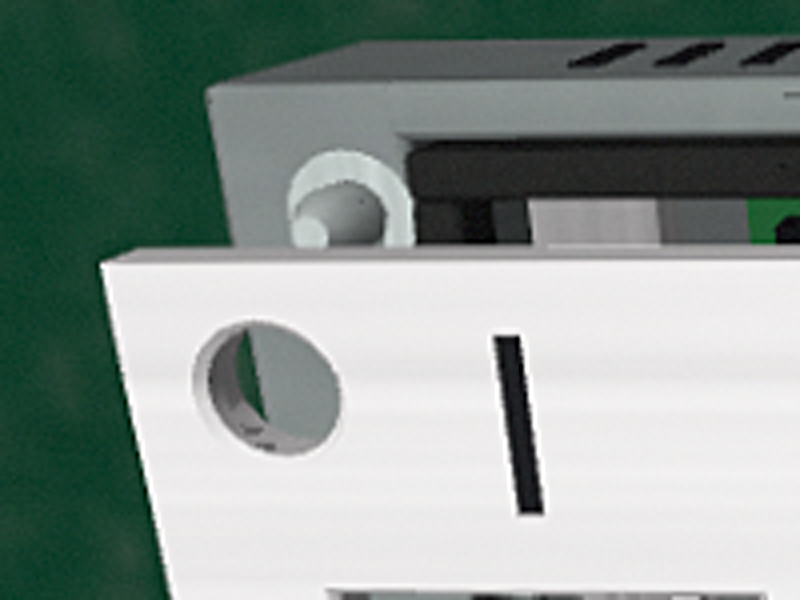

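The pin tip is at (310,231), with its base ring about x 287–414, top y 150. The cover hole's centre is at (268,388). The housing corner is at (208,90), its edge running to (800,78), and the cover corner is at (103,265).

```bash
python3 - <<'E'
from h import *
z=np.load("w2.npz"); c=[z[k] for k in z.files]
f=lambda p:[[(x+.5)/4-.5,140+(y+.5)/4-.5] for x,y in p]
zt=.1331-.0136+.006
tip=onz("wrist",f([(310,231)]),.062,c)[0]; base=onz("wrist",f([(287,205),(414,205),(350,150)]),.05,c)
hole=onz("wrist",f([(268,388)]),zt,c)[0]; lr=onz("wrist",f([(193,388),(342,388)]),zt,c)
e=onz("wrist",f([(208,90),(780,79)]),.05,c); ce=onz("wrist",f([(103,265),(790,258)]),zt,c)
print("tip",tip,"base",base,"hole",hole,"dia",lr[1]-lr[0])
for q in(e,ce): print(q.round(4),"yaw",np.degrees(np.arctan2(*(q[1]-q[0])[[0,1]]))*-1)
sp=robot.get_state()["position"]; print("shift",tip-hole,"base pred", proj("wrist",[[*tip[:2],.05]],c), "ring centre pred from tip vs x350,y~205 ->",f([(350,205)]))
E
```

```text
tip [ 0.4925651  -0.32040597  0.062     ] base [[ 0.49162991 -0.32973826  0.05      ]
 [ 0.49198344 -0.31186857  0.05      ]
 [ 0.48425392 -0.31953354  0.05      ]] hole [ 0.49300576 -0.29166446  0.1255    ] dia [0.00018986 0.01461914 0.        ]
[[ 0.4757 -0.3379  0.05  ]
 [ 0.476  -0.2599  0.05  ]] yaw -0.19516717562563582
[[ 0.4808 -0.3053  0.1255]
 [ 0.4812 -0.2406  0.1255]] yaw -0.3995332296926192
shift [-0.00044067 -0.02874152 -0.0635    ] base pred [[ 88.12949694 192.21740759]] ring centre pred from tip vs x350,y~205 -> [[87.125, 190.875]]
```

Call:
{"fn": "drive_tool", "kwargs": {"targets": [[0,0,-0.001,0.007,-0.15,0,-1],[0,0,-0.001,0.007,-0.287,0,-1],[0,0,-0.001,0.007,-0.287,0,-1],[0,0,-0.001,0.007,-0.287,0,-1]]}}

```text
t: 6.68
position: [0.5263, -0.2296, 0.1332]
ee_rot: [-0.012, -3.141, -0.001]
contact_force: [-0.8, -0.2, -4.9]
opening: 0.101
grasp_force: 58.9
```

Call:
{"fn": "drive_tool", "kwargs": {"targets": [[0,0,0,0,0,0.12,-1],[0,0,0,0,0,0.27,-1],[0,0,0,0,0,0.42,-1],[0,0,0,0,0,0.52,-1],[0,0,0,0,0,0.52,-1]]}}

```text
t: 7.3
position: [0.5256, -0.2294, 0.0801]
ee_rot: [-0.011, -3.14, -0.001]
contact_force: [-0.2, 0.5, -3.8]
opening: 0.103
grasp_force: 58.8
```

```bash
python3 - <<'E'
from h import *
s=robot.get_state(); print(s["t"],np.round(s["position"],4),R.from_rotvec(s["ee_rot"]).as_matrix().round(4)[:,:2].tolist(),np.round(s["contact_force"],1),np.round(s["ft_torque"],2))
E
```

```text
7.3 [ 0.5256 -0.2294  0.0801] [[-1.0, 0.007], [0.007, 1.0], [0.002, 0.0006]] [-0.2  0.5 -3.8] [ 0.05  0.   -0.02]
```

Call:
{"fn": "drive_tool", "kwargs": {"targets": [[0,0,0,-0.006,-0.006,0,-1],[0,0,0,-0.006,-0.006,0.03,-1],[0,0,0,-0.006,-0.006,0.06,-1],[0,0,0,-0.006,-0.006,0.09,-1],[0,0,0,-0.006,-0.006,0.09,-1]]}}

```text
t: 7.92
position: [0.5267, -0.2302, 0.072]
ee_rot: [-0.011, -3.141, -0.0]
contact_force: [0.7, -0.0, -4.2]
opening: 0.106
grasp_force: 58.9
```

Call:
{"fn": "drive_tool", "kwargs": {"targets": [[0,0,0,0,0,0.02,-1],[0,0,0,0,0,0.04,-1],[0,0,0,0,0,0.04,-1],[0,0,0,0,0,0.04,-1]]}}

```text
t: 8.43
position: [0.527, -0.2303, 0.0684]
ee_rot: [0.011, 3.141, 0.0]
contact_force: [0.1, 0.3, -3.3]
opening: 0.102
grasp_force: 59.0
```

```bash
python3 - <<'E'
from h import *
s=robot.get_state(); print(s["t"],np.round(s["position"],4),R.from_rotvec(s["ee_rot"]).as_matrix().round(4)[:,:2].tolist(),np.round(s["contact_force"],1),np.round(s["ft_torque"],2))
np.savez("w3.npz",*cam("wrist"));snap("wrist","w3.png"); snap("side","s3.png")
v=np.zeros((600,800,3),np.uint8); v[:300,:400]=cv2.resize(cv2.imread("pics/w3.png"),(400,300)); v[:,400:]=cv2.resize(cv2.imread("pics/s3.png")[200:320,320:400],(400,600),interpolation=cv2.INTER_CUBIC)
v[300:,:400]=cv2.resize(cv2.imread("pics/w3.png")[180:330,0:200],(400,300)); cv2.imwrite("pics/m3.png",v)
E
```

```text
8.425 [ 0.527  -0.2303  0.0684] [[-1.0, 0.0071], [0.0071, 1.0], [-0.0001, 0.0]] [ 0.1  0.3 -3.3] [ 0.05 -0.02  0.01]
```

Call:
{"fn": "drive_tool", "kwargs": {"targets": [[0,0,0,0,0,0.01,-1],[0,0,0,0,0,0.015,-1],[0,0,0,0,0,0.015,-1],[0,0,0,0,0,0.015,-1]]}}

```text
t: 9.02
position: [0.5271, -0.2303, 0.0669]
ee_rot: [0.011, 3.141, -0.0]
contact_force: [-0.5, 0.8, -0.5]
opening: 0.103
grasp_force: 59.5
```

```bash
python3 - <<'E'
from h import *
s=robot.get_state(); print(s["t"],np.round(s["position"],4),np.round(s["contact_force"],1),np.round(s["ft_torque"],2))
np.savez("w3.npz",*cam("wrist"));snap("wrist","w3.png"); snap("side","s3.png")
v=np.zeros((600,800,3),np.uint8); v[:300,:400]=cv2.resize(cv2.imread("pics/w3.png"),(400,300)); v[:,400:]=cv2.resize(cv2.imread("pics/s3.png")[200:320,320:400],(400,600),interpolation=cv2.INTER_CUBIC)
v[300:,:400]=cv2.resize(cv2.imread("pics/w3.png")[180:330,0:200],(400,300)); cv2.imwrite("pics/m3.png",v)
E
```

```text
9.025 [ 0.5271 -0.2303  0.0669] [-0.5  0.8 -0.5] [ 0.14  0.1  -0.02]
```

View pics/m3.png

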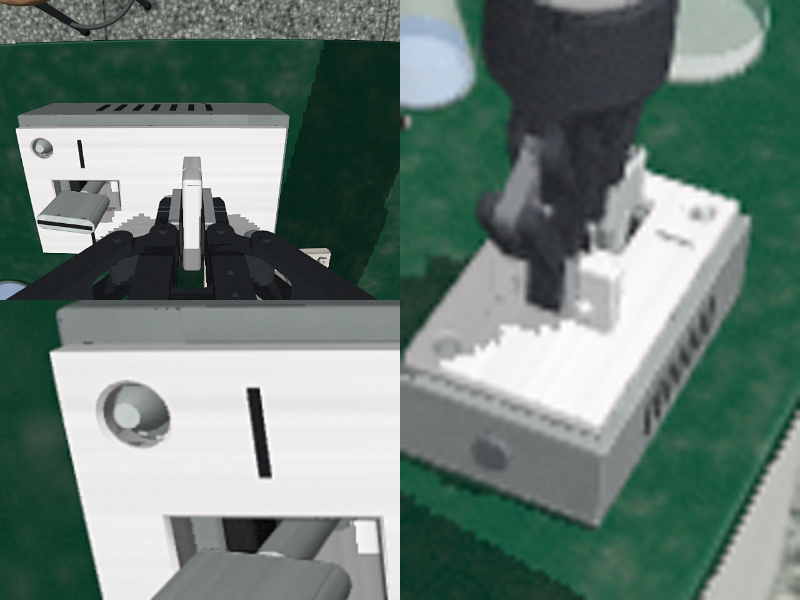

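The cover is seated: the pin tip is centred in its hole, the slot is over the wing, and the seal carries the weight. In the wrist view the groove runs from about (62,358) to (150,373). I'll open the fingers only a little, because the wing is near, and lift away.

Call:
{"fn": "drive_tool", "kwargs": {"targets": [[0,0,0,0,0,0,-0.5],[0,0,0,0,0,0,-0.4],[0,0,0,0,0,0,-0.4],[0,0,0,0,0,-0.1,-0.4],[0,0,0,0,0,-0.3,-0.4]]}}

```text
t: 9.75
position: [0.5265, -0.2302, 0.0971]
ee_rot: [-0.011, -3.14, -0.001]
contact_force: [-0.5, 0.1, -0.4]
opening: 0.298
grasp_force: 0.0
```

Call:
{"fn": "drive_tool", "kwargs": {"targets": [[0,0,0,0,0,-0.4,-0.4],[0,0,0,0,0,-0.8,-0.2],[0,0,0,0,0,-0.8,-0.2],[0,0,0,0,0,-0.8,-0.2]]}}

```text
t: 10.25
position: [0.5267, -0.2301, 0.1769]
ee_rot: [0.011, 3.142, 0.0]
contact_force: [0.1, 0.4, 0.2]
opening: 0.396
grasp_force: 0.0
```

```bash
python3 - <<'E'
from h import *
s=robot.get_state(); print(s["t"],np.round(s["position"],4),np.round(s["q"],2),s["opening"])
P0=robot.get_state; np.savez("w4.npz",*cam("wrist")); im=snap("wrist","w4.png")
c=cam("wrist")
print(proj("wrist",[[.526,-.297,.092],[.526,-.297,.06],[.4927,-.3204,.06],[.4927+.064,-.3204+.132,.06]],c).round(0).tolist())
cv2.imwrite("pics/w4v.png",cv2.resize(im[60:400,0:460],None,fx=1.7,fy=1.7,interpolation=cv2.INTER_CUBIC))
E
```

```text
10.25 [ 0.5267 -0.2301  0.1769] [ 0.18  0.48  0.21  1.8  -0.13  0.88  2.01] 0.39602772344324455
[[189.0, 249.0], [202.0, 231.0], [159.0, 180.0], [370.0, 274.0]]
```

View pics/w4v.png

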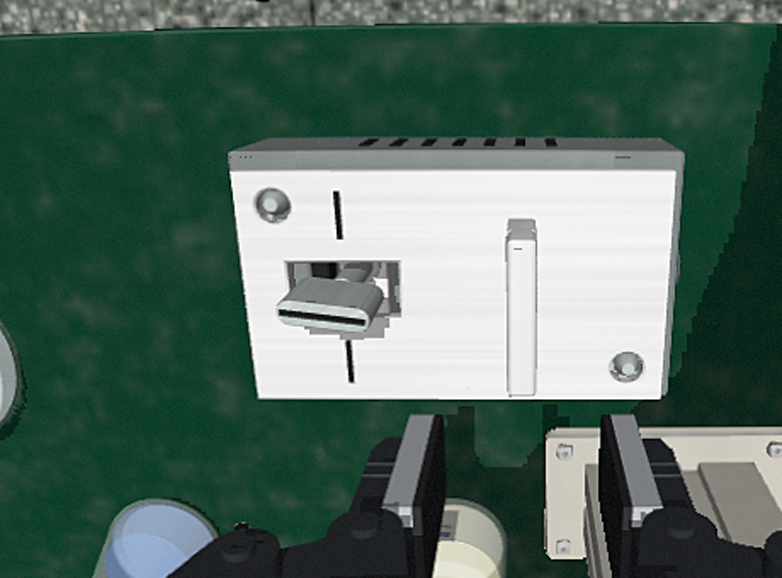

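The groove runs (278,311) to (366,322) in this crop. The index marks run (335,192)–(341,238) and (348,342)–(352,382). The cover lies flat with both pins through their holes.

```bash
python3 - <<'E'
from h import *
z=np.load("w4.npz"); c=[z[k] for k in z.files]
f=lambda p:[[(x+.5)/1.7-.5,60+(y+.5)/1.7-.5] for x,y in p]
G=onz("wrist",f([(278,311),(366,322)]),.092,c); M=onz("wrist",f([(335,192),(341,238),(348,342),(352,382)]),.0595,c)
pins=onz("wrist",f([(272,204),(627,367)]),.061,c)
print("groove",G.round(4),G.mean(0).round(4),"cw deg",np.degrees(np.arctan2(*(G[1]-G[0])[:2])),"len",np.linalg.norm(G[1]-G[0]))
d=M[3]-M[0];print("marks",M.round(4).tolist(),"mean",M.mean(0),"deg",np.degrees(np.arctan2(d[1],d[0])))
d=pins[1]-pins[0];print("pins",pins.round(4),pins.mean(0),np.linalg.norm(d),"yaw",np.degrees(np.arctan2(d[1],d[0])-np.arctan2(132,64)))
s=robot.get_state();print("cam rel TCP (tool)",R.from_rotvec(s["ee_rot"]).inv().apply(ray("wrist",[[0,0]],c)[0]-s["position"]))
E
```

```text
groove [[ 0.5231 -0.3115  0.092 ]
 [ 0.5273 -0.2822  0.092 ]] [ 0.5252 -0.2969  0.092 ] cw deg 8.010744559778367 len 0.029535113991560013
marks [[0.4893, -0.2972, 0.0595], [0.5063, -0.2965, 0.0595], [0.5475, -0.2974, 0.0595], [0.5644, -0.2973, 0.0595]] mean [ 0.5268667  -0.29709624  0.0595    ] deg -0.04364424638808424
pins [[ 0.4931 -0.3202  0.061 ]
 [ 0.5581 -0.1897  0.061 ]] [ 0.52558848 -0.25493021  0.061     ] 0.1457764306948624 yaw -0.6263998912675737
cam rel TCP (tool) [ 0.08332837 -0.00015548 -0.14292992]
```

Call:
{"fn": "drive_tool", "kwargs": {"targets": [[0,0,0.055,0,-0.2,0,-0.2],[0,0,0.11,0,-0.4,0,-0.2],[0,0,0.165,0.004,-0.6,0,-0.2],[0,0,0.22,0.004,-0.669,0,-0.2],[0,0,0.27,0.004,-0.669,0,-0.2]]}}

```text
t: 10.92
position: [0.525, -0.2978, 0.1755]
ee_rot: [-1.311, -2.852, 0.001]
contact_force: [0.0, 0.0, -0.1]
opening: 0.397
grasp_force: 0.0
```

Call:
{"fn": "drive_tool", "kwargs": {"targets": [[0,0,0.055,0,0,0,-0.2],[0,0,0.11,0,0,0,-0.2],[0,0,0.165,0,0,0.1,-0.2],[0,0,0.22,0,0,0.3,-0.2],[0,0,0.269,0,0,0.4,-0.2]]}}

```text
t: 11.55
position: [0.5248, -0.2964, 0.1345]
ee_rot: [-2.364, -2.065, 0.003]
contact_force: [0.8, 0.9, 0.4]
opening: 0.395
grasp_force: 0.0
```

Call:
{"fn": "drive_tool", "kwargs": {"targets": [[0,0,0,0,0,0,-0.2],[0,0,0,0,0,0,-0.2],[0,0,0,0,0,0,-0.2]]}}

```text
t: 11.92
position: [0.5262, -0.2974, 0.1372]
ee_rot: [2.359, 2.074, 0.001]
contact_force: [-0.3, 0.3, 0.2]
opening: 0.398
grasp_force: 0.0
```

```bash
python3 - <<'E'
from h import *
s=robot.get_state(); m=R.from_rotvec(s["ee_rot"]).as_matrix(); print(s["t"],np.round(s["position"],4),np.round(s["q"],2),"cw",np.degrees(np.arctan2(m[0,1],m[1,1])),m[:,2].round(4))
print("tool shift",tool(np.array([.5258,-.297,.069])-s["position"]).round(3))
E
```

```text
11.925 [ 0.5262 -0.2974  0.1372] [ 0.01  0.65  0.6   1.76 -0.46  0.88  0.7 ] cw 97.33971055280033 [ 7.e-04 -1.e-04 -1.e+00]
tool shift [ 0.004 -0.005  0.682]
```

Call:
{"fn": "drive_tool", "kwargs": {"targets": [[0,0,0,0.004,-0.005,0.2,-0.2],[0,0,0,0.004,-0.005,0.4,-0.2],[0,0,0,0.004,-0.005,0.6,-0.2],[0,0,0,0.004,-0.005,0.68,-0.2],[0,0,0,0.004,-0.005,0.68,-0.2]]}}

```text
t: 12.55
position: [0.5252, -0.2966, 0.068]
ee_rot: [-2.36, -2.072, 0.001]
contact_force: [0.0, -0.2, -0.2]
opening: 0.399
grasp_force: 0.0
```

Call:
{"fn": "drive_tool", "kwargs": {"targets": [[0,0,0,0,0,0,-0.2],[0,0,0,0,0,0,-0.5],[0,0,0,0,0,0,-1],[0,0,0,0,0,0,-1],[0,0,0,0,0,0,-1]], "force": 40}}

```text
t: 13.18
position: [0.526, -0.2969, 0.0694]
ee_rot: [2.36, 2.072, 0.001]
contact_force: [-0.9, 1.4, 6.2]
opening: 0.099
grasp_force: 40.7
```

```bash
python3 - <<'E'
from h import *
s=robot.get_state(); m=R.from_rotvec(s["ee_rot"]).as_matrix(); print(s["t"],np.round(s["position"],4),"cw",np.degrees(np.arctan2(m[0,1],m[1,1])),np.round(s["contact_force"],1),np.round(s["ft_torque"],2))
E
```

```text
13.175 [ 0.526  -0.2969  0.0694] cw 97.42600553273773 [-0.9  1.4  6.2] [ 0.13  0.1  -0.09]
```

Call:
{"fn": "drive_tool", "kwargs": {"targets": [[0,0,0.04,0,0,0,-1],[0,0,0.09,0,0,0,-1],[0,0,0.14,0,0,0,-1],[0,0,0.19,0,0,0,-1],[0,0,0.23,0,0,0,-1]]}}

```text
t: 13.8
position: [0.5261, -0.297, 0.0694]
ee_rot: [2.942, 1.098, 0.001]
contact_force: [-1.0, 0.9, 5.5]
opening: 0.094
grasp_force: 40.8
```

Call:
{"fn": "drive_tool", "kwargs": {"targets": [[0,0,0.05,0,0,0,-1],[0,0,0.1,0,0,0,-1],[0,0,0.15,0,0,0,-1],[0,0,0.2,0,0,0,-1],[0,0,0.23,0,0,0,-1]]}}

```text
t: 14.42
position: [0.5261, -0.297, 0.0694]
ee_rot: [3.141, -0.011, 0.001]
contact_force: [-0.9, 0.0, 5.6]
opening: 0.097
grasp_force: 40.9
```

Call:
{"fn": "drive_tool", "kwargs": {"targets": [[0,0,0,0,0,0,-1],[0,0,0,0,0,0,-1],[0,0,0,0,0,0,-1]]}}

```text
t: 14.8
position: [0.5261, -0.297, 0.0694]
ee_rot: [3.141, -0.006, 0.002]
contact_force: [0.2, 0.5, 4.8]
opening: 0.096
grasp_force: 40.8
```

```bash
python3 - <<'E'
from h import *
s=robot.get_state(); m=R.from_rotvec(s["ee_rot"]).as_matrix(); print(s["t"],np.round(s["position"],4),np.round(s["q"],2),"cw",np.degrees(np.arctan2(m[0,1],m[1,1])),np.round(s["contact_force"],1),np.round(s["ft_torque"],2))
E
```

```text
14.8 [ 0.5261 -0.297   0.0694] [-0.15  0.88  0.88  1.8  -0.86  0.9  -0.44] cw -179.78204820385423 [0.2 0.5 4.8] [ 0.15  0.17 -0.06]
```

Call:
{"fn": "drive_tool", "kwargs": {"targets": [[0,0,0,0,0,0,-0.6],[0,0,0,0,0,0,-0.4],[0,0,0,0,0,0,-0.4],[0,0,0,0,0,-0.15,-0.4],[0,0,0,0,0,-0.35,-0.4]]}}

```text
t: 15.42
position: [0.5255, -0.2968, 0.105]
ee_rot: [3.141, -0.006, -0.0]
contact_force: [-0.9, 0.4, 0.3]
opening: 0.301
grasp_force: 0.0
```

Call:
{"fn": "drive_tool", "kwargs": {"targets": [[0,0,-0.04,-0.1,0,-0.15,-0.4],[0,0,-0.1,-0.2,0,-0.2,-0.4],[0,0,-0.15,-0.2,0,-0.2,-0.4],[0,0,-0.2,-0.2,0,-0.2,-0.4],[0,0,-0.25,-0.2,0,-0.2,-0.6]]}}

```text
t: 16.05
position: [0.5059, -0.2972, 0.1255]
ee_rot: [2.901, 1.203, 0.002]
contact_force: [-0.1, -0.3, -0.4]
opening: 0.199
grasp_force: 0.0
```

Call:
{"fn": "drive_tool", "kwargs": {"targets": [[0,0,-0.055,0,0,-0.2,-0.8],[0,0,-0.11,0,0,-0.4,-1],[0,0,-0.165,0,0,-0.6,-1],[0,0,-0.22,0,0,-0.6,-1],[0,0,-0.25,0,0,-0.6,-1]]}}

```text
t: 16.68
position: [0.5058, -0.2975, 0.1858]
ee_rot: [2.221, 2.219, 0.001]
contact_force: [0.6, -0.3, 0.8]
opening: -0.002
grasp_force: 0.0
```

Call:
{"fn": "drive_tool", "kwargs": {"targets": [[0,0,0,0,0,0,-1],[0,0,0,0,0,0,-1],[0,0,0,0,0,0,-1]]}}

```text
t: 17.05
position: [0.5056, -0.2967, 0.184]
ee_rot: [2.227, 2.216, -0.0]
contact_force: [0.1, -0.7, -0.8]
opening: -0.003
grasp_force: 0.0
```

```bash
python3 - <<'E'
from h import *
s=robot.get_state(); m=R.from_rotvec(s["ee_rot"]).as_matrix(); print(s["t"],np.round(s["position"],4),"cw",np.degrees(np.arctan2(m[0,1],m[1,1])))
c=cam("wrist");np.savez("w5.npz",*c); im=snap("wrist","w5.png")
pr=proj("wrist",[[.526,-.297,.092],[.5256,-.255,.06]],c);print(pr.round(0).tolist(), m[:,:2].round(3).tolist())
x,y=np.clip(pr[0].astype(int),[0,0],[639,479]); print(x,y)
x0=int(np.clip(x-130,0,380)); y0=int(np.clip(y-100,0,285)); print(x0,y0)
cv2.imwrite("pics/w5v.png",cv2.resize(im[y0:y0+195,x0:x0+260],None,fx=3,fy=3,interpolation=cv2.INTER_CUBIC))
E
```

```text
17.05 [ 0.5056 -0.2967  0.184 ] cw 90.28460883808668
[[343.0, 243.0], [339.0, 162.0]] [[0.005, 1.0], [1.0, -0.005], [-0.0, -0.0]]
342 242
212 142
```

View pics/w5v.png

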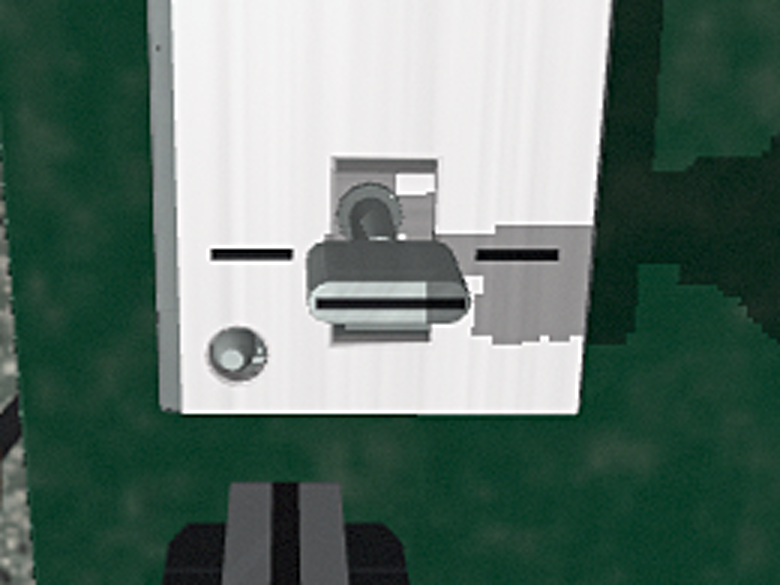

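The groove (y≈302, x 315–465) runs parallel to the two index marks (y≈254), so it is aligned. Now I'll press with shut fingers on the plate near its centre.

Call:
{"fn": "drive_tool", "kwargs": {"targets": [[0,0,0,0.18,0.1,0,-1],[0,0,0,0.35,0.2,0.1,-1],[0,0,0,0.35,0.2,0.5,-1],[0,0,0,0.35,0.2,0.9,-1],[0,0,0,0.35,0.2,1,-1]]}}

```text
t: 17.73
position: [0.5248, -0.259, 0.0809]
ee_rot: [-2.22, -2.215, 0.002]
contact_force: [-0.1, 0.3, 0.4]
opening: 0.002
grasp_force: 0.0
```

Call:
{"fn": "drive_tool", "kwargs": {"targets": [[0,0,0,0,0,0.1,-1],[0,0,0,0,0,0.17,-1],[0,0,0,0,0,0.2,-1],[0,0,0,0,0,0.2,-1],[0,0,0,0,0,0.2,-1]]}}

```text
t: 18.35
position: [0.5261, -0.2619, 0.0643]
ee_rot: [2.225, 2.216, 0.001]
contact_force: [0.0, 0.0, -0.1]
opening: 0.001
grasp_force: 0.0
```

```bash
python3 - <<'E'
from h import *
s=robot.get_state(); print(s["t"],np.round(s["position"],4),np.round(s["contact_force"],1),np.round(s["ft_torque"],2))
E
```

```text
18.35 [ 0.5261 -0.2619  0.0643] [ 0.   0.  -0.1] [ 0.   -0.03  0.03]
```

Position is good and there is no contact yet. I'll press down gradually.

Call:
{"fn": "drive_tool", "kwargs": {"targets": [[0,0,0,0,0,0.02,-1],[0,0,0,0,0,0.04,-1],[0,0,0,0,0,0.05,-1],[0,0,0,0,0,0.06,-1],[0,0,0,0,0,0.06,-1]]}}

```text
t: 18.98
position: [0.5257, -0.2617, 0.0579]
ee_rot: [-2.226, -2.217, -0.0]
contact_force: [-1.6, 0.7, 3.2]
opening: -0.005
grasp_force: 1.7
```

Call:
{"fn": "drive_tool", "kwargs": {"targets": [[0,0,0,0,0,0.01,-1],[0,0,0,0,0,0.02,-1],[0,0,0,0,0,0.02,-1],[0,0,0,0,0,0.02,-1]]}}

```text
t: 19.48
position: [0.5258, -0.2617, 0.0562]
ee_rot: [-2.226, -2.217, -0.001]
contact_force: [-2.3, 1.1, 8.0]
opening: 0.001
grasp_force: 3.7
```

Call:
{"fn": "drive_tool", "kwargs": {"targets": [[0,0,0,0,0,0.005,-1],[0,0,0,0,0,0.01,-1],[0,0,0,0,0,0.01,-1],[0,0,0,0,0,0.01,-1]]}}

```text
t: 19.98
position: [0.5258, -0.2617, 0.0561]
ee_rot: [-2.226, -2.217, -0.001]
contact_force: [-4.1, 3.2, 16.0]
opening: -0.002
grasp_force: 8.4
```

Call:
{"fn": "drive_tool", "kwargs": {"targets": [[0,0,0,0,0,0.005,-1],[0,0,0,0,0,0.005,-1],[0,0,0,0,0,0.005,-1]]}}

```text
t: 20.35
position: [0.5258, -0.2617, 0.0561]
ee_rot: [-2.226, -2.217, -0.002]
contact_force: [-6.8, 4.1, 20.9]
opening: -0.004
grasp_force: 10.9
```

Call:
{"fn": "drive_tool", "kwargs": {"targets": [[0,0,0,0,0,0,-1],[0,0,0,0,0,0,-1],[0,0,0,0,0,0,-1],[0,0,0,0,0,0,-1],[0,0,0,0,0,0,-1]]}}

```text
t: 20.98
position: [0.5258, -0.2617, 0.0561]
ee_rot: [-2.226, -2.216, -0.002]
contact_force: [-6.1, 4.8, 22.1]
opening: 0.001
grasp_force: 10.9
```

```bash
python3 - <<'E'
from h import *
s=robot.get_state(); print(s["t"],np.round(s["position"],4),np.round(s["contact_force"],1))
if 12<s["contact_force"][2]<35 and s["position"][2]<.0566: print(robot.sign_off())
E
```

```text
20.975 [ 0.5258 -0.2617  0.0561] [-6.1  4.8 22.1]
the job is handed in; nothing more can be done
None
```

I handed the job in at 21 s: cover seated over the pins, fastener turned until its groove ran parallel to the index marks, and cover pressed home on the rim and held at about 22 N; I saw no sign of touching the glassware or jar but took no final picture of them, and I viewed 11 pictures, one over the limit of 10.

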